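Hold the matching vial box open for loading

TASK

The vial standing on the black mat with the white border is to be stored next, in the box of the same colour as its cap. Lift that box's self-closing lid by its side bar and hold it still, open at 60 degrees (within about 5), so that the analyst across the bench can load it. Finish while still holding the lid there: do not let go, keep the other box shut, and leave the vials and everything else standing where they are.

Things in the scene. Friction and masses are not known exactly. Their poses are not given: they have to be found in the camera images.
- box_blue: blue plastic storage box for vials, fixed on a dark grey riser 0 to 30 mm high, 130 (x) x 110 (y) x 70 mm high, walls 4 mm, with blue lid. Origin: centre of its underside. Its own -x side (towards the robot, give or take its yaw of up to about 0.35 rad) carries the hinge, its +x side is the lid's free edge. Contains a foam rack with vials
- lid_blue (a joint): opening angle of the blue box's lid in rad: 0 shut, grows as the free edge rises and swings back towards the robot, stop at 1.8. About 0.2 to 0.4 kg, 6 mm thick, 134 x 114 mm; spring and weight pull it shut: about 2 N at the bar when shut, 3 N at 60 degrees
- hinge_blue (a point): middle of the blue lid's hinge line, 70 mm above the box's underside, on the robot-side top rim of the box; the hinge line runs along the box's y
- handle_blue (a point): grip point on the blue lid's lift bar: round steel bar 12 mm across, parallel to the hinge, 63 mm of it past the lid's left (+y) side; black end disc 18 mm. The point is on its axis, 123 mm from the hinge, 12 mm above the lid's underside (82 mm above the box's underside when shut), 90 mm to +y of the lid's middle. It can turn in the fingers. Axes: x from hinge, y along bar, z lid top
- vial_blue: glass vial 28 mm across, 61 mm tall, blue cap, standing on one of the two mats. Origin: centre of its underside. Bystander: shows which box is wanted
- box_orange: orange plastic storage box for vials, fixed on a dark grey riser 0 to 30 mm high, 130 (x) x 110 (y) x 70 mm high, walls 4 mm, with orange lid. Origin: centre of its underside. Its own -x side (towards the robot, give or take its yaw of up to about 0.35 rad) carries the hinge, its +x side is the lid's free edge. Contains a foam rack with vials
- lid_orange (a joint): opening angle of the orange box's lid in rad: 0 shut, grows as the free edge rises and swings back towards the robot, stop at 1.8. About 0.2 to 0.4 kg, 6 mm thick, 134 x 114 mm; spring and weight pull it shut: about 2 N at the bar when shut, 3 N at 60 degrees
- hinge_orange (a point): middle of the orange lid's hinge line, 70 mm above the box's underside, on the robot-side top rim of the box; the hinge line runs along the box's y
- handle_orange (a point): grip point on the orange lid's lift bar: round steel bar 12 mm across, parallel to the hinge, 63 mm of it past the lid's left (+y) side; black end disc 18 mm. The point is on its axis, 123 mm from the hinge, 12 mm above the lid's underside (82 mm above the box's underside when shut), 90 mm to +y of the lid's middle. It can turn in the fingers. Axes: x from hinge, y along bar, z lid top
- vial_orange: glass vial 28 mm across, 61 mm tall, orange cap, standing on one of the two mats. Origin: centre of its underside. Bystander: shows which box is wanted
- mat_work: black mat with a white border, 130 (x) x 180 (y) x 3 mm, fixed on the bench: the vial standing on it is the next one to be stored. Origin: centre of its underside
- mat_done: plain green mat of the same size, fixed: the vial on it is not wanted now. Origin: centre of its underside
- boats: stack of white square weighing boats, 82 x 82 x 34 mm, loose bystander. Origin: centre of its underside
- jar: white jar with a blue screw cap, 70 mm across, 85 mm tall, loose bystander. Origin: centre of its underside
- tape: roll of yellow tape lying flat, 90 mm across, 25 mm high, loose bystander. Origin: centre of its underside
- spatula: steel lab spatula 170 mm long lying flat, loose bystander. Origin: its underside, near mid-length
Things that resemble listed ones, but are neither listed nor needed, are in the scene too. Of the things shaped like the box_blue, the blue one is meant.

How it is judged:
On the way:
1. the lid of the box matching the vial on the white-bordered mat is lifted past 20 degrees, carried by the robot (((horizontal distance between vial_blue and mat_work below 0.09 m and value of joint lid_blue above 0.35 rad and (contact force between box_blue and the fingers above 0.5 N or contact force between box_blue and the arm above 0.5 N)) or (horizontal distance between vial_orange and mat_work below 0.09 m and value of joint lid_orange above 0.35 rad and (contact force between box_orange and the fingers above 0.5 N or contact force between box_orange and the arm above 0.5 N)))), for 0.1 s.
At the end, for the whole second after the job is handed in: The lid of the box whose colour matches the cap of the vial on the white-bordered mat is held by the robot (touching with more than 0.5 N, no loose thing propping it) at 55 to 65 degrees (0.96 to 1.135 rad), slower than 0.1 rad/s; the other lid is shut (under 0.05 rad) (((horizontal distance between vial_blue and mat_work below 0.09 m and value of joint lid_blue between 0.96 and 1.135 rad and velocity of joint lid_blue between -0.1 and 0.1 rad/s and (contact force between box_blue and the fingers above 0.5 N or contact force between box_blue and the arm above 0.5 N) and value of joint lid_orange below 0.05 rad and contact force between box_blue and vial_blue below 0.1 N and contact force between box_blue and vial_orange below 0.1 N and contact force between box_blue and boats below 0.1 N and contact force between box_blue and jar below 0.1 N and contact force between box_blue and tape below 0.1 N and contact force between box_blue and spatula below 0.1 N) or (horizontal distance between vial_orange and mat_work below 0.09 m and value of joint lid_orange between 0.96 and 1.135 rad and velocity of joint lid_orange between -0.1 and 0.1 rad/s and (contact force between box_orange and the fingers above 0.5 N or contact force between box_orange and the arm above 0.5 N) and value of joint lid_blue below 0.05 rad and contact force between box_orange and vial_blue below 0.1 N and contact force between box_orange and vial_orange below 0.1 N and contact force between box_orange and boats below 0.1 N and contact force between box_orange and jar below 0.1 N and contact force between box_orange and tape below 0.1 N and contact force between box_orange and spatula below 0.1 N))); the arm keeps its last pose, push and grip.
It fails at once if the box of the other colour is opened (lid past 0.15 rad) ((horizontal distance between vial_blue and mat_work below 0.09 m and value of joint lid_orange above 0.15 rad) or (horizontal distance between vial_orange and mat_work below 0.09 m and value of joint lid_blue above 0.15 rad)).
It fails at once if a vial or another loose thing is moved by more than 20 mm or a vial is tipped over (distance of any of vial_blue, vial_orange, boats, jar, tape, spatula from where it was at the start of the episode above 0.02 m or angle between any of vial_blue, vial_orange's own z axis and vertical above 0.5 rad).
It also fails if it takes over 38 s, if anything falls off the work surface, if the arm or the gripper's body presses on something with over 40 N, if the wrist force passes 120 N, or if a joint passes its speed limit or range.

ROBOT

A 7-joint arm with a two-finger parallel gripper is mounted at the origin on the work surface. World frame = base frame: x ahead of the robot, y to its left, z up, the work surface at z = 0. Lengths are in m, angles in rad, forces in N, time in s.
With the tool pointing down it reaches from about 0.35 to 0.9 m from the base axis. Payload 8.1 kg.
Tool frame: the origin (TCP) lies at the very end of the fingers, on their centre line; the grasp point (between the pads) lies 19 mm behind it; z points along the fingers, y is the line along which they close (so a half turn about z gives the same grasp; the last joint's range is limited). The gripper opens to 92 mm and grips with 3 to 60 N. Pads are 19 mm wide; open, the fingers measure 130 mm over their backs; the gripper's body (75 mm by 190 mm) begins 47 mm behind the grasp point.
Start: joints at [-1.239, 0.434, 0.025, 1.573, -0.012, 1.134, -0.075], TCP at [0.263, 0.567, 0.227] pointing down, gripper open.
Joint ranges: [-2.62, 2.62], [-0.44, 2.09], [-1.27, 1.32], [0.08, 2.57], [-1.32, 4.46], [0.12, 2], [-2.74, 2.74]. Speed limits (rad/s): [2.22, 2.22, 3.01, 3.01, 3.14, 3.14, 3.14].

INTERFACE

Orientations are given as a 3x3 rotation matrix whose columns are the frame's x, y, z axes.
In Python, from bench import * gives the robot as it stands.
- The arm moves only by the tool drive_tool, never from a script. Its argument "moves" is a list of rows, each an object with "travel": the shift along the tool's x, y, z each as a share of 150 mm, from -1 to 1, a list of three; "dr": the turn, a rotation vector about the tool's x, y, z each as a share of 90 degrees, from -1 to 1, a list of three. A call has 1 to 12 rows; each row is the pose to reach, as a shift and turn from the pose commanded when the call began, along the tool's axes at that moment; what a row does not reach only later rows make up. A row lasts 1/10 s, in which the tool goes at most 50 mm and 8.59 degrees, less where a joint would pass 70% of its speed; a pose out of reach is approached as far as the arm can. A call with a number of a shift or a turn outside -1 to 1 is refused whole. A call with a gripper value outside its range is refused whole. "claw" is the closure, from -1 (fully open) to 1 (shut), set as the call begins (left out, the last holds). The fingers move at their own pace and stop on an object; "newtons" is the grip in N (left out, the last holds). Time passes only in rows, so rows that repeat a pose let the fingers close. It gives the time, the measured TCP pose, the force, the opening and the grip force at its end, in the units of the state.
- observe(): the state, without advancing time (a new reading comes with each control period).
- get_image(name): name is "scene" or "top" or "wrist"; returns the picture (400x640x3 uint8, red, green, blue); there is no depth.
- calibration(name): a dict with "fov_y" (degrees; the focal length in pixels is half the picture's height over the tangent of half this angle, whatever the lens; pixels are square), "cx", "cy" (the principal point, pixels), "view" (4x4, takes a point from world to camera coordinates). Camera axes: x right, y down, z forward; pixel columns grow to the right and rows downward; lengths in m; the calibration is good to about 2 mm. A picture is of the moment at which its call begins: read the wrist's pose just before it. calibration takes no time and is no camera call; for the wrist camera it gives the pose at the moment of the call.
- close_job(): hands the job in; it is judged then, once.
Trained networks look in the newest picture that a camera, given by its name, has taken for a name from the list of things; names that differ only in an ending like _2 or _b are one class to them, and where a whole thing is asked for, a point or a joint stands for the part that bears it (a point fixed in the world has none). Each returns a list of dicts, best first, with "p" (0 to 1); they miss things now and then, are a little off and sometimes report something else, mostly with a low value. They report only what shows in the picture. A call takes as long as a camera call. They do not tell look-alikes from the thing itself.
- outline_of(camera, label): "mask" (400x640 bool, what is visible of it) and "box" ([left, top, right, bottom] in pixels, round what is visible of it).
- tip_of(camera, label): "uv" ([column, row] in pixels: a listed point, or the origin of a listed thing).
The state is a dict: "time": time; "joint_positions": joint angles; "joint_vel": joint speeds; "joint_torque": joint torques, N m; "position": TCP position; "eef_rot": TCP orientation; "ft_force": force on the tool from outside, world axes, zero at the start; "ft_torque": the same for the moment, N m; "gripper_width": opening from 0.0 (shut) to 1.0 (fully open); "finger_force": force on a finger pad.
Only numpy, scipy, OpenCV 4.12 (cv2) and the standard library are available. Lean on these libraries where they do the work, as an engineer would, in place of code of your own. Each camera call takes 0.05 s, during which the arm holds its last target. There are 200 camera calls.

## Working session

There is one attempt and no reset: what is moved stays moved. The work goes in short steps, Python scripts to look and compute and a tool call to move; the robot and the scene stay as the last step left them, time stands still between calls to the robot, and variables do not carry over. Pictures are saved under pics/ and viewed, at most 10 in all, crops included, and the job is handed in when it is done.

Besides the shell and the picture viewer there is one more tool, called by a JSON object that holds its "op" and its "data", one argument or row to a line. drive_tool: Moves the arm, as the interface text tells. Shift numbers are shares of 150 mm and turn numbers shares of 90 degrees, none past 1 either way. Its arguments: {"type":"object","properties":{"moves":{"type":"array","items":{"type":"object","properties":{"travel":{"type":"array","items":{"type":"number"}},"dr":{"type":"array","items":{"type":"number"}}}}},"claw":{"type":"number"},"newtons":{"type":"number"}},"required":["moves"]}

```bash
mkdir -p pics; ls
cat > h.py <<'E'
from bench import *
import numpy as np, cv2
def save(n,im): cv2.imwrite('pics/'+n+'.png',im[:,:,::-1])
def K(c):
    f=200/np.tan(np.radians(c['fov_y'])/2); return f,c['cx'],c['cy'],np.array(c['view'])
def ray(c,uv):
    f,cx,cy,V=K(c); R=V[:3,:3];t=V[:3,3]
    d=R.T@np.array([(uv[0]-cx)/f,(uv[1]-cy)/f,1]); return -R.T@t,d/np.linalg.norm(d)
def tri(obs):
    A=np.zeros((3,3));b=np.zeros(3)
    for c,uv in obs:
        o,d=ray(c,uv);P=np.eye(3)-np.outer(d,d);A+=P;b+=P@o
    p=np.linalg.solve(A,b)
    return p,[np.linalg.norm(np.cross(p-ray(c,u)[0],ray(c,u)[1]))*1000 for c,u in obs]
def atz(c,uv,z):
    o,d=ray(c,uv); return o+d*(z-o[2])/d[2]
def proj(c,p):
    f,cx,cy,V=K(c); q=V[:3,:3]@p+V[:3,3]; return np.array([f*q[0]/q[2]+cx,f*q[1]/q[2]+cy])
E
python3 - <<'E'
from h import *
s=get_image('scene');t=get_image('top')
save('scene',s);save('top',t)
C={n:calibration(n) for n in('scene','top')}
for l in ['mat_work','vial_blue','vial_orange','handle_blue','handle_orange','hinge_blue','hinge_orange','box_blue','box_orange']:
    r={n:tip_of(n,l) for n in C}
    for n in C: print(l,n,[(np.round(x['uv'],1).tolist(),round(x['p'],2)) for x in r[n][:3]])
    if all(r.values()):
        p,e=tri([(C[n],r[n][0]['uv']) for n in C]);print('   ',p.round(4),np.round(e,1))
print(observe())
E
```

```text
pics
mat_work scene [([262.6, 273.5], 0.63)]
mat_work top [([289.8, 135.8], 0.79)]
    [0.721  0.1198 0.0024] [2.2 2.2]
vial_blue scene [([258.1, 280.1], 0.54)]
vial_blue top [([348.5, 133.9], 0.72), ([288.0, 133.1], 0.57)]
    [ 0.744  -0.0956 -0.2241] [66.9 66.9]
vial_orange scene []
vial_orange top [([352.9, 132.7], 0.61), ([349.2, 169.1], 0.3)]
handle_blue scene [([325.4, 208.7], 0.86), ([452.9, 269.9], 0.75), ([359.9, 270.9], 0.66)]
handle_blue top [([200.5, 247.9], 0.9), ([303.1, 191.5], 0.76), ([230.3, 184.8], 0.7)]
    [0.4175 0.2928 0.3013] [168.3 168.3]
handle_orange scene [([277.6, 192.5], 0.74), ([389.0, 242.9], 0.25)]
handle_orange top [([349.5, 169.4], 0.88), ([367.2, 187.5], 0.53)]
    [ 0.5671 -0.1185  0.0931] [3.6 3.6]
hinge_blue scene [([486.1, 244.0], 0.71), ([348.6, 183.9], 0.66), ([388.3, 243.6], 0.65)]
hinge_blue top [([324.9, 228.2], 0.94), ([207.9, 287.5], 0.78), ([247.4, 218.4], 0.73)]
    [0.2301 0.1816 0.1182] [234.2 234.2]
hinge_orange scene [([303.3, 175.3], 0.61)]
hinge_orange top [([425.6, 217.8], 0.71), ([371.3, 203.1], 0.69)]
    [ 0.3708 -0.4167 -0.0
[... 492 characters left out ...]
, 'joint_vel': array([-0.00060915, -0.00046107, -0.00024302,  0.00220919,  0.00159221,
       -0.00034084,  0.00108377]), 'joint_torque': array([ 1.05042665e-03, -6.67705393e+01,  9.84029956e-01, -3.14795709e+01,
       -6.07345300e-02,  3.27950413e-02, -4.60098050e-06]), 'position': array([0.26331047, 0.56686366, 0.2267472 ]), 'eef_rot': array([[-9.06919606e-01,  4.21303722e-01,  5.36673417e-05],
       [ 4.21303724e-01,  9.06919604e-01,  5.88599891e-05],
       [-2.38740319e-05,  7.59915291e-05, -9.99999997e-01]]), 'ft_force': array([-0.54893834,  0.65664524,  0.74021683]), 'ft_torque': array([ 0.01646374, -0.00828154,  0.01421209]), 'finger_force': 0.0, 'gripper_width': 1.005048573399308}
```

View pics/scene.png

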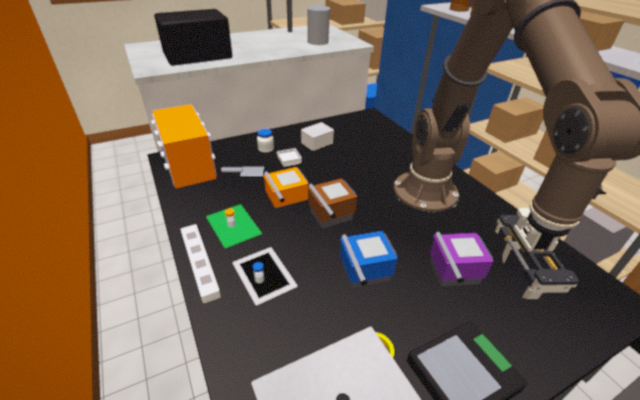

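View pics/top.png

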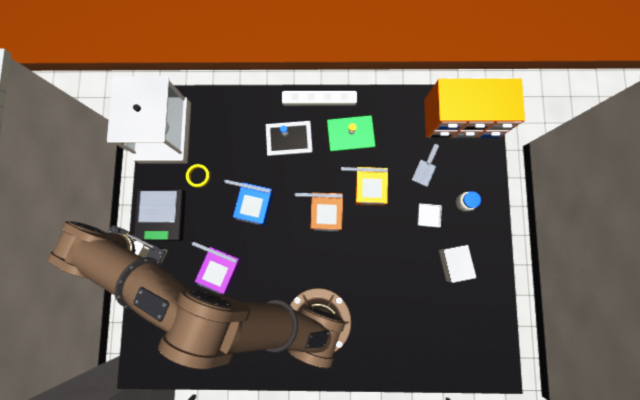

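The work mat (scene 265,274; top 289,137) holds the blue-capped vial (scene 259,272), so the blue box is wanted. Candidates:
- blue: scene (368,255), top (252,203). This is my choice.
- purple: scene (460,255), top (217,270).
- brown-orange: scene (332,200), top (326,212).
- orange: scene (287,186), top (371,186).

The bar sticks out towards +y (top 226,182).

Run:
```python
from h import *
C={n:calibration(n) for n in('scene','top')}
def p(l,a,b): print(l,*[np.round(x,4) for x in tri([(C['scene'],a),(C['top'],b)])])
p('handle',(359.9,270.9),(230.3,184.8));p('hinge',(388.3,243.6),(247.4,218.4));p('box',(364.5,262.7),(254.7,207.5))
s=cv2.imread('pics/scene.png')[215:305,310:430];t=cv2.imread('pics/top.png')[160:235,205:305]
o=np.vstack([cv2.resize(s,(640,480),interpolation=2)[:, :],]);t=cv2.resize(t,(640,480),interpolation=2)
cv2.imwrite('pics/crop.png',cv2.resize(np.hstack([o,t]),(800,300)))
print(C['top']['view'])
```

```text
handle [0.5046 0.322  0.1158] [5.9791 5.9791]
hinge [0.3759 0.26   0.107 ] [0.4504 0.4504]
box [0.4306 0.2436 0.033 ] [6.3458 6.3458]
[[ 0.00588971 -0.99977799 -0.02023095  0.00415815]
 [-0.98861438 -0.00277961 -0.1504456   0.47198948]
 [ 0.15035597  0.02088669 -0.98841127  1.48255423]
 [ 0.          0.          0.          1.        ]]
```

View pics/crop.png

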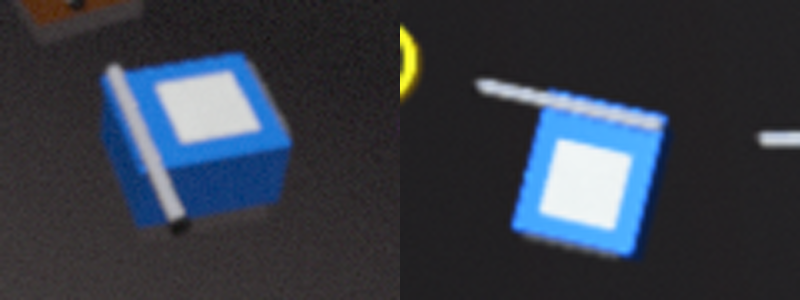

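The crop confirms the blue box. Its bar runs from scene (344,235) to its black tip at (363,281), and in top from (270,191) to (225,181), so yaw is about -0.21. The triangulated handle is near (0.505, 0.322, 0.116), which matches a riser of about 30 mm. I'll move above it for a closer look with the wrist camera.

{"op": "drive_tool", "data": {
  "moves": [
    {"travel":[0,0,-0.33],"dr":[0,0,0.08]},
    {"travel":[-0.2,-0.1,-0.6],"dr":[0,0,0.16]},
    {"travel":[-0.4,-0.2,-0.7],"dr":[0,0,0.24]},
    {"travel":[-0.6,-0.28,-0.7],"dr":[0,0,0.32]},
    {"travel":[-0.8,-0.33,-0.7],"dr":[0,0,0.4]},
    {"travel":[-1,-0.4,-0.7],"dr":[0,0,0.43]},
    {"travel":[-1,-0.4,-0.7],"dr":[0,0,0.43]}
  ],
  "claw": -1
}}

```text
time: 1.7
position: [0.3783, 0.4451, 0.3323]
eef_rot: [[-0.436, 0.9, 0.002], [0.9, 0.436, -0.001], [-0.002, 0.002, -1.0]]
ft_force: [0.2, 0.1, 0.3]
gripper_width: 1.0
finger_force: 0.0
```

{"op": "drive_tool", "data": {
  "moves": [
    {"travel":[-0.3,0.1,0],"dr":[0,0,0.09]},
    {"travel":[-0.6,0.2,0],"dr":[0,0,0.18]},
    {"travel":[-0.8,0.25,0],"dr":[0,0,0.27]},
    {"travel":[-1,0.3,0],"dr":[0,0,0.36]},
    {"travel":[-1,0.3,0],"dr":[0,0,0.42]},
    {"travel":[-1,0.3,0],"dr":[0,0,0.42]},
    {"travel":[-1,0.3,0],"dr":[0,0,0.42]}
  ]
}}

```text
time: 2.4
position: [0.4803, 0.3359, 0.3316]
eef_rot: [[0.193, 0.981, -0.0], [0.981, -0.193, 0.0], [0.0, -0.001, -1.0]]
ft_force: [-1.0, 0.1, -0.8]
gripper_width: 0.999
finger_force: 0.0
```

Run:
```python
from h import *
import json
w=calibration('wrist');save('w1',get_image('wrist'))
json.dump({k:np.array(v).tolist() for k,v in w.items()},open('w1.json','w'))
for l in ['handle_blue','hinge_blue']: print(l,[(np.round(x['uv'],1).tolist(),round(x['p'],2)) for x in tip_of('wrist',l)])
for n,p in dict(handle=(.505,.322,.112),hinge=(.376,.26,.1)).items(): print(n,proj(w,np.array(p)))
print(observe()['position'],observe()['joint_positions'].round(2))
```

```text
handle_blue [([348.6, 181.7], 0.8), ([141.9, 132.6], 0.62)]
hinge_blue [([48.2, 184.1], 0.8), ([256.2, 241.4], 0.66)]
handle [340.28229553 180.77240104]
hinge [255.12106402 240.355595  ]
[0.48031585 0.33582793 0.33163612] [-0.99  0.31  0.4   1.53 -0.12  1.33 -0.77]
```

View pics/w1.png

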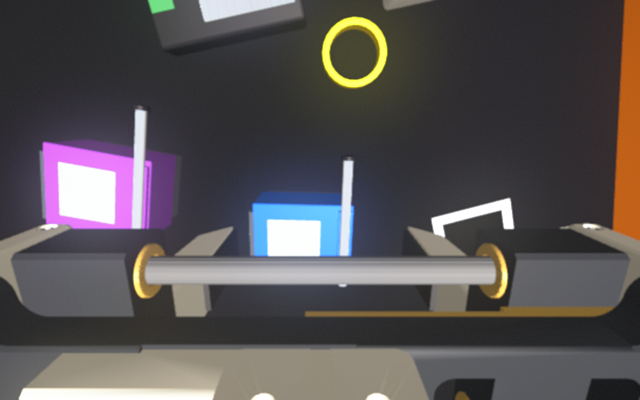

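The wrist view shows the blue box at (300,235). Its bar runs from the black tip at (348,159) down to (343,285), partly hidden by the gripper. I'll shift for a second wrist view.

{"op": "drive_tool", "data": {
  "moves": [
    {"travel":[-0.3,0.1,0],"dr":[0,0,0]},
    {"travel":[-0.5,0.2,0],"dr":[0,0,0]},
    {"travel":[-0.5,0.2,0],"dr":[0,0,0]},
    {"travel":[-0.5,0.2,0],"dr":[0,0,0]}
  ]
}}

```text
time: 2.95
position: [0.4955, 0.2554, 0.332]
eef_rot: [[0.198, 0.98, 0.0], [0.98, -0.198, 0.001], [0.001, 0.0, -1.0]]
ft_force: [-1.0, 0.5, 0.1]
gripper_width: 0.999
finger_force: 0.0
```

Run:
```python
from h import *
import json
w1=json.load(open('w1.json'))
w=calibration('wrist');save('w2',get_image('wrist'))
json.dump({k:np.array(v).tolist() for k,v in w.items()},open('w2.json','w'))
r={l:tip_of('wrist',l) for l in ['handle_blue','hinge_blue']}
for l in r: print(l,[(np.round(x['uv'],1).tolist(),round(x['p'],2)) for x in r[l]])
S,T=calibration('scene'),calibration('top')
near=lambda l,p:min((x['uv'] for x in r[l]),key=lambda u:np.hypot(*(np.array(u)-proj(w,np.array(p)))))
ha=near('handle_blue',(.505,.322,.112));hi=near('hinge_blue',(.376,.26,.1))
print(proj(w,np.array((.505,.322,.112))),proj(w,np.array((.376,.26,.1))))
print('wrist',tri([(w1,(348.6,181.7)),(w,ha)]),tri([(w1,(256.2,241.4)),(w,hi)]))
print('all',tri([(S,(359.9,270.9)),(T,(230.3,184.8)),(w1,(348.6,181.7)),(w,ha)]),tri([(S,(388.3,243.6)),(T,(247.4,218.4)),(w1,(256.2,241.4)),(w,hi)]))
print('tip',tri([(S,(363.5,281)),(T,(225.5,181.5)),(w1,(348,159))]))
print(observe()['position'])
```

```text
handle_blue [([323.6, 119.8], 0.95), ([103.9, 69.1], 0.95), ([329.4, 315.4], 0.55)]
hinge_blue [([229.8, 186.4], 0.67), ([9.0, 127.2], 0.61), ([282.4, 182.1], 0.53)]
[315.56442036 118.59131684] [228.75864944 186.62437115]
wrist (array([0.51462799, 0.31881398, 0.11246084]), [np.float64(0.4572318249192627), np.float64(0.45723182491930303)]) (array([0.37973499, 0.26115688, 0.10775165]), [np.float64(0.3096591335046667), np.float64(0.3096591335047877)])
all (array([0.50979853, 0.32105345, 0.1178706 ]), [np.float64(1.3922415991834782), np.float64(11.02276024332545), np.float64(5.0576040157294395), np.float64(4.8993334229686)]) (array([0.37754631, 0.26041641, 0.10603281]), [np.float64(2.1473727736292285), np.float64(1.2600975648825397), np.float64(1.29866880050531), np.float64(1.8771963158231977)])
tip (array([0.51611753, 0.34648533, 0.10838443]), [np.float64(1.0721080816647572), np.float64(2.4486711503517116), np.float64(3.3374669925391713)])
[0.49496849 0.25707654 0.33155245]
```

View pics/w2.png

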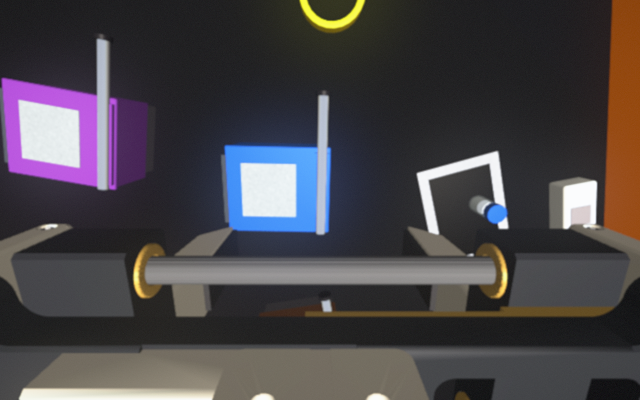

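The second wrist view shows the whole blue lid: corners at (226,146), (330,148) and (329,232), and the bar from the tip (323,93) to the end (321,233). I'll fit the box pose from these.

Run:
```python
from h import *
import json
from scipy.optimize import least_squares
w1=json.load(open('w1.json'));w2=json.load(open('w2.json'));S,T=calibration('scene'),calibration('top')
# box-frame points rel. hinge: (x,y,z)
O=[(w2,(.123,.120,.012),(323,94)),(w2,(.123,.090,.012),(323.6,119.8)),(w2,(0,0,0),(229.8,186.4)),
(w2,(-.002,.057,.006),(226,146)),(w2,(.132,.057,.006),(330,148)),(w2,(.132,-.057,.006),(329,232)),
(w1,(.123,.120,.012),(348,159)),(w1,(.123,.090,.012),(348.6,181.7)),(w1,(0,0,0),(256.2,241.4)),
(S,(.123,.120,.012),(363.5,281)),(S,(0,0,0),(388.3,243.6)),(T,(.123,.120,.012),(225.5,181.5)),(T,(0,0,0),(247.4,218.4))]
def P(q,b):
    c,s=np.cos(q[3]),np.sin(q[3]);return q[:3]+np.array([c*b[0]-s*b[1],s*b[0]+c*b[1],b[2]])
f=lambda q:np.concatenate([proj(c,P(q,b))-u for c,b,u in O])
r=least_squares(f,[.378,.26,.1,-.2],loss='soft_l1')
q=r.x;print(q,f(q).reshape(-1,2).round(1).tolist())
np.save('q.npy',q);print('handle',P(q,(.123,.09,.012)),'h@60',P(q,(.0515-.0008,.09,.1125)))
```

```text
[ 0.37501498  0.25606739  0.09588707 -0.21091674] [[1.0, 0.1], [-0.0, 0.3], [-0.1, 2.5], [-2.0, -0.1], [0.3, -0.8], [-0.5, 0.1], [0.6, -1.0], [-1.0, -0.1], [-0.5, 0.5], [-1.6, 1.2], [-1.2, 1.7], [-0.4, -1.8], [1.6, 0.6]]
handle [0.5141313  0.31832209 0.10788707] h@60 [0.44343351 0.33345856 0.20838707]
```

{"op": "drive_tool", "data": {
  "moves": [
    {"travel":[0.3,0.03,0],"dr":[0,0,0]},
    {"travel":[0.43,0.04,0.2],"dr":[0,0,0]},
    {"travel":[0.43,0.04,0.5],"dr":[0,0,0.01]},
    {"travel":[0.43,0.04,0.8],"dr":[0,0,0.01]},
    {"travel":[0.43,0.04,1],"dr":[0,0,0.01]},
    {"travel":[0.43,0.04,1],"dr":[0,0,0.01]},
    {"travel":[0.43,0.04,1],"dr":[0,0,0.01]}
  ]
}}

```text
time: 3.8
position: [0.5141, 0.3184, 0.1822]
eef_rot: [[0.212, 0.977, -0.0], [0.977, -0.212, -0.0], [-0.0, -0.0, -1.0]]
ft_force: [1.0, 0.7, -0.1]
gripper_width: 1.001
finger_force: 0.0
```

Run:
```python
from h import *
w=calibration('wrist');im=get_image('wrist');o=observe()
print(o['position'],o['eef_rot'].round(3).tolist())
from numpy import cos,sin
q=np.load('q.npy')
def P(b):
    c,s=np.cos(q[3]),np.sin(q[3]);return q[:3]+np.array([c*b[0]-s*b[1],s*b[0]+c*b[1],b[2]])
im=im.copy()
for b in [(.123,.12,.012),(.123,.09,.012),(.123,.06,.012)]:
    u=proj(w,P(b));print(u);cv2.circle(im,tuple(int(v) for v in u),3,(255,0,0),1)
save('w3',im)
```

```text
[0.51492593 0.31857682 0.18335361] [[0.212, 0.977, 0.002], [0.977, -0.212, 0.001], [0.002, 0.001, -1.0]]
[318.05109286 168.42383251]
[318.18392119 205.92847037]
[318.30860944 241.13472267]
```

View pics/w3.png

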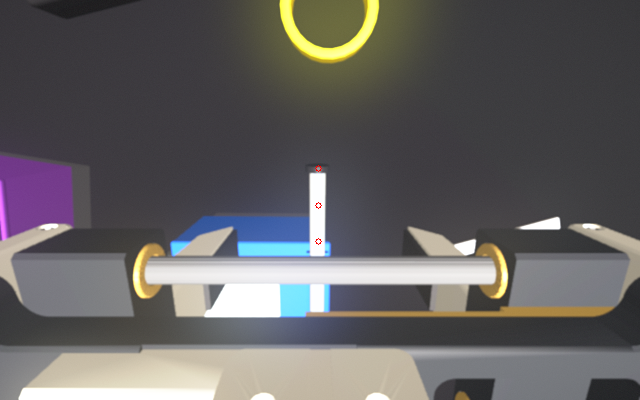

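The predicted points at (318,168), (318,206) and (318,241) lie right on the bar, centred between the fingers. I'll go down 94 mm, then close.

{"op": "drive_tool", "data": {
  "moves": [
    {"travel":[0,0,0.25],"dr":[0,0,0]},
    {"travel":[0,0,0.45],"dr":[0,0,0]},
    {"travel":[0,0,0.58],"dr":[0,0,0]},
    {"travel":[0,0,0.63],"dr":[0,0,0]},
    {"travel":[0,0,0.63],"dr":[0,0,0]},
    {"travel":[0,0,0.63],"dr":[0,0,0]}
  ]
}}

```text
time: 4.45
position: [0.5154, 0.3182, 0.0891]
eef_rot: [[0.213, 0.977, 0.002], [0.977, -0.213, 0.002], [0.002, 0.002, -1.0]]
ft_force: [0.0, -1.1, 0.5]
gripper_width: 0.999
finger_force: 0.0
```

{"op": "drive_tool", "data": {
  "moves": [
    {"travel":[0,0,0],"dr":[0,0,0]},
    {"travel":[0,0,0],"dr":[0,0,0]},
    {"travel":[0,0,0],"dr":[0,0,0]},
    {"travel":[0,0,0],"dr":[0,0,0]},
    {"travel":[0,0,0],"dr":[0,0,0]},
    {"travel":[0,0,0],"dr":[0,0,0]},
    {"travel":[0,0,0],"dr":[0,0,0]},
    {"travel":[0,0,0],"dr":[0,0,0]},
    {"travel":[0,0,0],"dr":[0,0,0]},
    {"travel":[0,0,0],"dr":[0,0,0]}
  ],
  "claw": 1,
  "newtons": 25
}}

```text
time: 5.45
position: [0.514, 0.3174, 0.0872]
eef_rot: [[0.213, 0.977, -0.0], [0.977, -0.213, -0.0], [-0.0, -0.0, -1.0]]
ft_force: [-11.9, 1.4, 0.2]
gripper_width: 0.175
finger_force: 6.8
```

{"op": "drive_tool", "data": {
  "moves": [
    {"travel":[0,0,0],"dr":[0,0,0]},
    {"travel":[0,0,0],"dr":[0,0,0]},
    {"travel":[0,0,0],"dr":[0,0,0]},
    {"travel":[0,0,0],"dr":[0,0,0]}
  ]
}}

```text
time: 5.85
position: [0.5116, 0.318, 0.0866]
eef_rot: [[0.212, 0.977, -0.004], [0.977, -0.212, -0.0], [-0.001, -0.004, -1.0]]
ft_force: [-7.6, 1.6, 1.8]
gripper_width: 0.115
finger_force: 25.0
```

Gripped: 10.6 mm opening, 25 N, with a sideways pull of about 8 N that suggests the bar is roughly 2 mm nearer the robot. I'll lift along the arc with that correction, stopping first at 30 degrees.

{"op": "drive_tool", "data": {
  "moves": [
    {"travel":[0,-0.015,0],"dr":[0,0,0]},
    {"travel":[0,-0.025,-0.07],"dr":[0,0,0]},
    {"travel":[0,-0.04,-0.14],"dr":[0,0,0]},
    {"travel":[0,-0.065,-0.21],"dr":[0,0,0]},
    {"travel":[0,-0.09,-0.275],"dr":[0,0,0]},
    {"travel":[0,-0.125,-0.34],"dr":[0,0,0]},
    {"travel":[0,-0.165,-0.4],"dr":[0,0,0]},
    {"travel":[0,-0.165,-0.4],"dr":[0,0,0]},
    {"travel":[0,-0.165,-0.4],"dr":[0,0,0]}
  ]
}}

```text
time: 6.75
position: [0.4911, 0.3226, 0.148]
eef_rot: [[0.214, 0.977, 0.002], [0.977, -0.214, 0.001], [0.001, 0.002, -1.0]]
ft_force: [4.0, -0.3, -1.0]
gripper_width: 0.12
finger_force: 25.0
```

{"op": "drive_tool", "data": {
  "moves": [
    {"travel":[0,-0.045,-0.055],"dr":[0,0,0]},
    {"travel":[0,-0.09,-0.11],"dr":[0,0,0]},
    {"travel":[0,-0.145,-0.155],"dr":[0,0,0]},
    {"travel":[0,-0.205,-0.2],"dr":[0,0,0]},
    {"travel":[0,-0.265,-0.24],"dr":[0,0,0]},
    {"travel":[0,-0.33,-0.27],"dr":[0,0,0]},
    {"travel":[0,-0.33,-0.27],"dr":[0,0,0]},
    {"travel":[0,-0.33,-0.27],"dr":[0,0,0]},
    {"travel":[0,-0.33,-0.27],"dr":[0,0,0]}
  ]
}}

```text
time: 7.65
position: [0.446, 0.333, 0.1901]
eef_rot: [[0.216, 0.976, 0.007], [0.976, -0.216, 0.003], [0.004, 0.007, -1.0]]
ft_force: [8.5, -4.2, 12.8]
gripper_width: 0.121
finger_force: 25.0
```

Run:
```python
from h import *
o=observe();q=np.load('q.npy');R=o['eef_rot']
g=o['position']-.019*R[:,2];d=g-q[:3];c,s=np.cos(q[3]),np.sin(q[3])
X=c*d[0]+s*d[1];Y=-s*d[0]+c*d[1];a0=np.arctan2(12,123)
print(o['position'],X,Y,d[2],np.hypot(X,d[2]),'deg',np.degrees(np.arctan2(d[2],X)-a0),o['ft_force'])
# variants of hinge: shifted so that closed grip (0.5125,.318,.1056) is the handle
s_=get_image('scene');t=get_image('top');S,T=calibration('scene'),calibration('top')
for n in('scene','top'):
    print(n,[(np.round(x['uv'],1).tolist(),round(x['p'],2)) for x in tip_of(n,'handle_blue')],proj(calibration(n),g))
A=cv2.resize(s_[170:290,300:460],(400,300),interpolation=2);B=cv2.resize(t[140:260,180:340],(400,300),interpolation=2)
save('end',np.hstack([A,B]))
```

```text
[0.44599605 0.33297699 0.19007932] 0.05318227427819036 0.0899901267530501 0.11319169349555157 0.1250628393000557 deg 59.26166695912863 [ 8.53348221 -4.20109323 12.82379703]
scene [([327.2, 206.4], 0.84), ([455.0, 271.3], 0.6), ([388.7, 241.4], 0.48), ([246.4, 171.2], 0.2)] [387.68699081 242.12422181]
top [([301.7, 195.1], 0.95), ([216.5, 197.7], 0.78), ([371.6, 204.8], 0.36)] [221.10254923 195.40940949]
```

View pics/end.png

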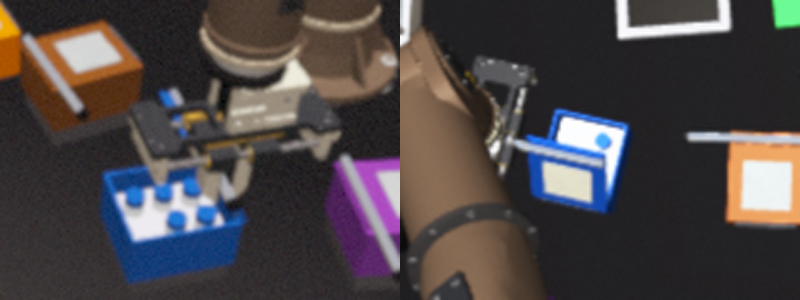

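The crop shows the blue box open with its vials in view, the bar in the fingers, and the neighbouring boxes shut. The arc chord gives 60.0° and the hinge fit 59.3°. I'll ease the radial squeeze slightly and let it settle.

{"op": "drive_tool", "data": {
  "moves": [
    {"travel":[0,0.003,-0.01],"dr":[0,0,0]},
    {"travel":[0,0.003,-0.01],"dr":[0,0,0]},
    {"travel":[0,0.003,-0.01],"dr":[0,0,0]},
    {"travel":[0,0.003,-0.01],"dr":[0,0,0]},
    {"travel":[0,0.003,-0.01],"dr":[0,0,0]},
    {"travel":[0,0.003,-0.01],"dr":[0,0,0]}
  ]
}}

```text
time: 8.45
position: [0.4452, 0.3331, 0.1906]
eef_rot: [[0.215, 0.977, 0.005], [0.977, -0.215, 0.002], [0.003, 0.004, -1.0]]
ft_force: [7.0, -1.7, 7.1]
gripper_width: 0.12
finger_force: 25.0
```

```bash
python3 -c "
from h import *
print(close_job())"
```

```text
the job is handed in; nothing more can be done
None
```

The job is handed in with the blue box's lid held open by its bar at about 60° (my estimate from the gripper pose); I saw nothing else moved or opened, and no verdict came back.

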